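# Set the packing lane and box up the jewellery order

### The arm

A 6-joint arm with a two-finger parallel gripper is mounted at the origin on the work surface. World frame = base frame: x ahead of the robot, y to its left, z up, the work surface at z = 0. Lengths are in m, angles in degrees, forces in N, time in s.
With the tool pointing down it reaches from about 0.375 to 0.75 m from the base axis. Payload 9 kg.
Tool frame: the origin (TCP) lies where the fingers leave the gripper's body, on its centre line; the fingertips stand 73 mm ahead of it and the grasp point (between the pads) lies 54 mm ahead of it (robot.tip_reach is the distance from the TCP to the fingertips, in m); z points along the fingers, y is the line along which they close (so a half turn about z gives the same grasp; the last joint's range is limited). The gripper opens to 85 mm and grips with 20 to 120 N. Pads are 22 mm wide; open, the fingers measure 114 mm over their backs; the gripper's body (76 mm by 85 mm) begins 54 mm behind the grasp point. The pads swing forward as they close: fully open they stand 13 mm farther back than shut.
Start: joints at [-82.088, 5.964, 5.575, 89.605, 0, 77.527], TCP at [0.209, -0.562, 0.304] pointing down, gripper open.
Joint ranges: [-171.21, 171.21], [-48.23, 106.86], [-62.78, 66.21], [-105.2, 120.99], [-86.42, 89.51], [-180, 180]. Speed limits (degrees/s): [127.2, 127.2, 147.25, 180, 180, 180].

### API

Orientations are given as [roll, pitch, yaw] about the fixed x, y, z axes, in that order (R = Rz(yaw) Ry(pitch) Rx(roll)).
In Python, from plant import robot, status, grab_frame, get_calibration, ik gives the robot as it stands (robot), with the cameras as plain functions, the kinematics as plain functions and the readings (status). Calls block until the motion is done:
- robot.move_pose(position, orientation): joint-space move of the TCP to a pose.
- robot.line_to(position, vel=0.15, rotation=None, guard=None): straight line of the TCP; rotation=None keeps the orientation; vel is the mean speed in m/s. With guard (N) it stops when the force on the tool has changed by that much, and returns True; else False.
- robot.goto_joints(angles): joint-space move.
- robot.set_gripper(opening): finger opening in m; the grip force is fixed at half the most; returns when the fingers have stopped.
- robot.pause(seconds).
- ik(position, orientation): joint angles nearest the present ones, or None.
- status.observe(): the state.
- grab_frame(name): name is "scene" or "top" or "wrist"; returns the picture (480x640x3 uint8, blue, green, red); there is no depth.
- get_calibration(name): a dict with "vertical_fov" (degrees; the focal length in pixels is half the picture's height over the tangent of half this angle, whatever the lens; pixels are square), "cx", "cy" (the principal point, pixels), "k1" (the pictures are not rectified: a ray, as slopes to the right and down, at radius r is drawn at 1 + k1 r^2 times it, then the intrinsics apply), "rvec" (rotation vector, rad) and "tvec" (3), from world to camera coordinates, as OpenCV has them. Camera axes: x right, y down, z forward; pixel columns grow to the right and rows downward; lengths in m; the calibration is good to about 2 mm. A picture is of the moment at which its call begins: read the wrist's pose just before it. get_calibration takes no time and is no camera call; for the wrist camera it gives the pose at the moment of the call.
A pose or a line that the arm cannot do raises robot.IKError and nothing moves.
- robot.job_done(): hands the job in; it is judged then, once.
The state is a dict: "time": time; "q": joint angles; "qvel": joint speeds; "joint_torque": joint torques, N m; "tool_pos": TCP position; "tcp_rot": TCP orientation; "ft_force": force on the tool from outside, world axes, zero at the start; "torque": the same for the moment, N m; "gripper_width": finger opening in m; "gripper_force": force on a finger pad.
Only numpy, scipy, OpenCV 4.12 (cv2) and the standard library are available. Lean on these libraries where they do the work, as an engineer would, in place of code of your own. Each camera call takes 0.05 s, during which the arm holds its last target. There are 200 camera calls.

### The job

Open the roller lane with the eccentric guide bolt until the yellow gauge just slides through between the blue disc and the fence (no more than 3 mm of play), and prove it by sliding the gauge along the rollers through the gap from the infeed side; then put the gauge back upright in its wooden tray. Then send the jewellery boxes that are there down the lane one at a time, dark first, then light, then white: set each lengthwise on the infeed rollers, roll it through the gap right up to the orange end stop and let go of it there, then lift it off and lay it flat, lid up, in the cardboard tray. Leave the bolt at its setting and everything else on the table undisturbed.

Things in the scene. Friction and masses are not known exactly. Their poses are not given: they have to be found in the camera images.
- track: fixed roller track, about 120 wide (x), 400 long (y); 16 free steel rollers (diameter 18, pitch 24, 68 long), tops 60 above the table. The lane runs along its +y from the open infeed end (y=-200) to the orange end stop. Origin on the table, mid-length; x=0 is the rollers' middle. Near-side steel rails, tops 12 above the rollers, inner faces at x=-40, at y -180..-70 and 40..180
- infeed (a point): point on the track at roller-top height, x=0, 125 before the gate (towards the infeed end): a good place for the middle of a box to be set down; axes as the track's
- gate (a point): fixed point of the track at roller-top height, x=0, level along the lane with the guide bolt's axis; axes as the track's
- stop_face (a point): point at roller-top height, x=0, on the face of the orange end stop that boxes run up to (210 beyond the gate); the stop is 72 wide and rises 28 above the rollers; axes as the track's
- fence: straight steel fence along the far (+x) side of the lane over its whole length, top 16 above the rollers, parallel to the track's y; fixed, but how far in it is mounted varies by a few mm. Origin on its lane-side face, at mid-length, at roller-top height
- fence_face (a point): point on the fence's lane-side face level with the gate, 10 above the rollers; axes as the track's (+x away from the lane)
- guide_bolt (a joint): angle (rad, 0 to 3.14, growing anticlockwise from above) of the eccentric bolt on the near beam, axis 50 to the -x side of the gate. At 0 its blue disc is offset straight away from the fence (widest gap), at 3.14 straight towards it (narrowest). Starts too tight for the gauge: turn it clockwise to open. Needs about 0.25 N m and stays where it is left
- bolt_grip (a point): centre of the brass grip bar on top of the guide bolt, on the bolt's axis, 38 above the rollers. The bar is 30 long, 14 thick and spans 22 to 54 above the rollers; it lies along this point's x axis and turns with the bolt. A red mark on top lies at its -x end, the side to which the disc is offset
- disc_centre (a point): centre of the blue guide disc (radius 22, 3 to 22 above the rollers), 12 above the rollers, 8 off the bolt's axis; goes round with the bolt. The gap is the distance along the track's x from here to fence_face, less 22
- gauge: yellow gauge block 70 long (its x), 54 wide (its y), 20 high, with an upright dark steel handle on top at its middle, 30 along x, 14 across y, up to 96 above the underside; 0.16 kg. Origin at the centre of the underside. It goes through the gap with its x axis along the lane
- rest: shallow wooden tray for the gauge, 112 (x) by 96 (y) outside, walls 6 thick and 16 high, floor 6 thick; fixed. Origin at the centre of its underside
- carton: low cardboard shipping tray, 126 (x) by 268 (y) outside, walls 5 thick and 30 high, floor 5 thick; fixed. Origin at the centre of its underside. All boxes fit in one row along its y axis, each with its long side along y
- box_dark: dark walnut jewellery box (closed, rigid): 70 long (its x), 50 wide (its y), 40 high, 0.1 to 0.21 kg, a dark lid seam round it; origin at the centre of the underside. May be absent
- box_light: light oak jewellery box (closed, rigid): 70 long (its x), 50 wide (its y), 40 high, 0.1 to 0.21 kg, a dark lid seam round it; origin at the centre of the underside. May be absent
- box_white: white jewellery box (closed, rigid): 70 long (its x), 50 wide (its y), 40 high, 0.1 to 0.21 kg, a dark lid seam round it; origin at the centre of the underside. May be absent
- tape: roll of tape (36 radius, 22 high), a bystander; origin at the centre of its underside
- jar: jar (20 radius, 45 high), a bystander; origin at the centre of its underside
- driver: screwdriver (lying flat, about 200 long), a bystander
- punch: brass hand punch (24 radius, 74 high), a bystander; origin at the centre of its underside
- mug: mug (38 radius, 85 high), a bystander; origin at the centre of its underside

How it is judged:
By the outcome, as a careful person would: the job done as asked, in the order asked, and still so for the second after the job is handed in, with the robot touching nothing.
Of box_dark, box_light, box_white only 2 to 3 are there at a start; the rules pass over those that are not, and their reading is None.
At some moment in a run one of box_dark, box_light, box_white may be knocked a few centimetres aside while the robot is not near it.
It also fails if it takes over 210 s, if anything falls off the work surface, if the arm or the gripper's body presses on something with over 40 N, if the wrist force passes 120 N, or if a joint passes its speed limit or range.

## Working session

There is one attempt and no reset: what is moved stays moved. The work goes in short steps, each a Python script; the robot and the scene stay as the last script left them, time stands still between calls to the robot, and variables do not carry over. Pictures are saved under pics/ and viewed, at most 14 in all, crops included, and the job is handed in when it is done.

```bash
ls; mkdir -p pics
python3 - <<'E'
from plant import robot, status, grab_frame, get_calibration, ik
import cv2
o=status.observe();print(o['time'],o['tool_pos'],o['tcp_rot'],o['ft_force'])
for n in("scene","top"):
    print(n,get_calibration(n));cv2.imwrite(f"pics/{n}0.png",grab_frame(n))
E
```

```text
pics
plant.py
0.0 [ 0.20896302 -0.56217382  0.30310494] [-1.79923750e+02 -1.57108623e-02  2.03830018e+01] [ 0.00645322  0.33675612 -0.02839494]
scene {'vertical_fov': 49.25287023750219, 'cx': 316.4151194887885, 'cy': 243.58094130995238, 'k1': -0.043866274245268844, 'rvec': array([ 1.17835167,  2.21931716, -1.08804435]), 'tvec': array([ 0.33549166, -0.22813418,  1.60923437])}
top {'vertical_fov': 42.69797250261556, 'cx': 320.01044587411644, 'cy': 251.39747384083566, 'k1': 0.01024707498664524, 'rvec': array([ 2.17544365, -2.13663978,  0.13937326]), 'tvec': array([-0.06225804,  0.55095765,  1.53321064])}
```

View pics/top0.png

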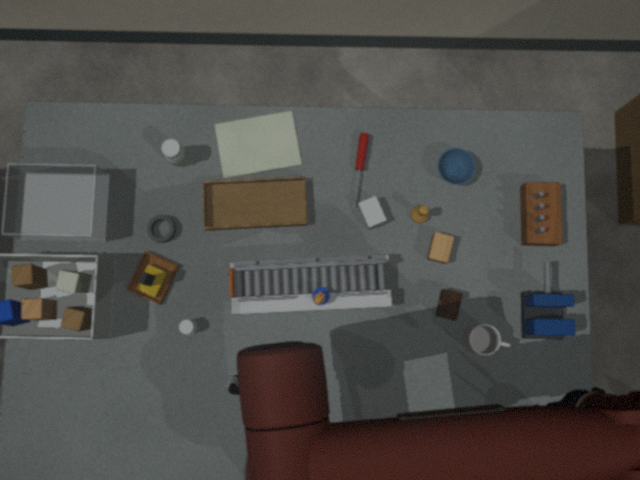

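View pics/scene0.png

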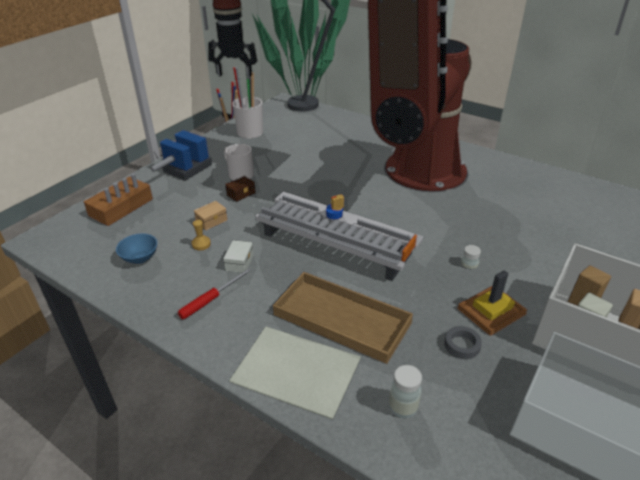

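The top view shows the track at about (232–390, 258–310), with the orange stop on the left and the bolt at (320, 296). The gauge is in its rest at (153, 279), the carton at (257, 204). Boxes: dark (449, 304), light (441, 247), white (372, 211), so all three are present. Next I'll write the helpers and take an enlarged crop for measuring.

```bash
cat > h.py <<'E'
import numpy as np,cv2
from plant import robot, status, grab_frame, get_calibration, ik
from scipy.spatial.transform import Rotation as Ro
def cam(n,c=None):
    c=c or get_calibration(n); f=240/np.tan(np.radians(c['vertical_fov']/2)); return c,f
def px2w(uv,z,n='top',c=None):
    c,f=cam(n,c); uv=np.atleast_2d(np.array(uv,float))
    d=(uv-[c['cx'],c['cy']])/f; s=d.copy()
    for _ in range(20): s=d/(1+c['k1']*(s**2).sum(1,keepdims=True))
    R=cv2.Rodrigues(np.array(c['rvec']))[0]; C=-R.T@c['tvec']
    r=np.c_[s,np.ones(len(s))]@R
    return C+r*((z-C[2])/r[:,2:3])
def w2px(P,n='top',c=None):
    c,f=cam(n,c); P=np.atleast_2d(np.array(P,float))
    R=cv2.Rodrigues(np.array(c['rvec']))[0]; q=P@R.T+c['tvec']; s=q[:,:2]/q[:,2:]
    return s*(1+c['k1']*(s**2).sum(1,keepdims=True))*f+[c['cx'],c['cy']]
E
python3 - <<'E'
from h import *
im=cv2.imread('pics/top0.png')
def L(x): return np.round(x[:,:2],3).tolist()
print('dark',L(px2w([449,304],.04)),'light',L(px2w([441,247],.04)),'white',L(px2w([372,211],.04)))
print('bolt',L(px2w([320,296],.114)),'rest',L(px2w([[153,251],[178,264],[159,303],[129,287]],.016)))
print('carton',L(px2w([[204,182],[306,178],[308,226],[206,230]],.03)))
print('trackstop/infeed',L(px2w([[232,280],[388,275]],.06)))
print('tape,jar,punch,mug',L(px2w([162,229],.02)),L(px2w([187,326],.045)),L(px2w([421,213],.07)),L(px2w([484,338],.085)),L(px2w([172,150],.08)))
print(get_calibration('wrist'), status.observe()['tool_pos'])
c=im[130:350,120:520]; cv2.imwrite('pics/crop0.png',cv2.resize(c,None,fx=2,fy=2,interpolation=cv2.INTER_CUBIC))
E
```

```text
dark [[0.424, -0.38]] light [[0.568, -0.361]] white [[0.658, -0.184]]
bolt [[0.434, -0.054]] rest [[0.548, 0.379], [0.515, 0.313], [0.414, 0.357], [0.454, 0.435]]
carton [[0.729, 0.252], [0.745, -0.012], [0.618, -0.02], [0.603, 0.242]]
trackstop/infeed [[0.473, 0.166], [0.492, -0.223]]
tape,jar,punch,mug [[0.605, 0.358]] [[0.357, 0.276]] [[0.65, -0.305]] [[0.341, -0.454]] [[0.798, 0.327]]
{'vertical_fov': 61.84558015430703, 'cx': 315.59995658207583, 'cy': 235.37927560487552, 'k1': -0.01640668780484379, 'rvec': array([-2.38947283,  1.65916143,  0.2315484 ]), 'tvec': array([-0.59876398, -0.03344049,  0.38022943])} [ 0.20897831 -0.56221715  0.30318691]
```

Run:
```python
from h import *
o=status.observe();c=get_calibration('wrist')
R=cv2.Rodrigues(c['rvec'])[0];C=-R.T@c['tvec'];T=Ro.from_euler('xyz',o['tcp_rot'],degrees=True).as_matrix()
print('cam in tool',T.T@(C-o['tool_pos']),'\n',np.round(T.T@R.T,3))
for p,y in [((.45,-.05,.36),90),((.45,-.05,.36),-90),((.45,-.05,.36),0),((.45,.2,.36),90),((.45,-.3,.36),90)]:
    print(p,y,ik(p,[180,0,y]))
```

```text
cam in tool [ 0.07110519 -0.0002835  -0.07047096] 
 [[ 0.001 -0.963 -0.271]
 [ 1.     0.001 -0.001]
 [ 0.001 -0.271  0.963]]
(0.45, -0.05, 0.36) 90 [-22.97308659 -18.47184964 -11.35350536  97.11834428   0.
  67.02691341]
(0.45, -0.05, 0.36) -90 [ -22.97308659  -18.47184964  -11.35350536   97.11834428    0.
 -112.97308659]
(0.45, -0.05, 0.36) 0 [-22.97308659 -18.47184964 -11.35350536  97.11834428   0.
 157.02691341]
(0.45, 0.2, 0.36) 90 [  8.70378792 -11.57580592  -5.56922083  96.00658509   0.
  98.70378792]
(0.45, -0.3, 0.36) 90 [-47.55479983  -3.19913967   2.13977516  95.33891483   0.
  42.44520017]
```

View pics/crop0.png

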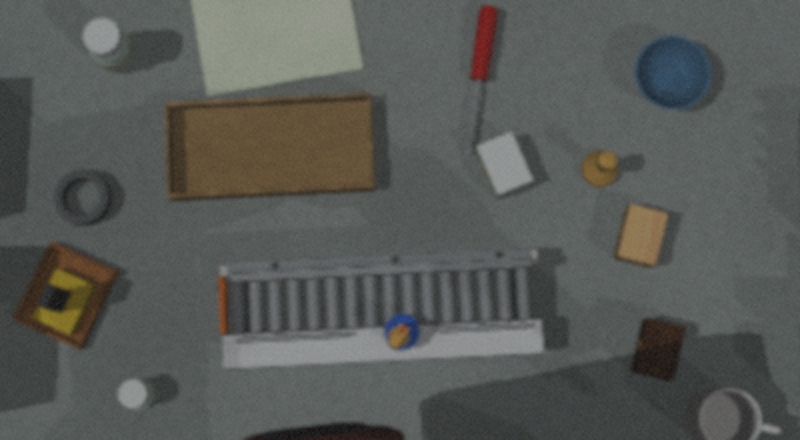

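Boxes and bolt are confirmed in the crop; the bolt's red mark isn't readable at this scale. I'll go to a wrist view of the track.

```bash
cat >> h.py <<'E'
def shot(n,name='wrist'):
    import pickle
    c=get_calibration(name); im=grab_frame(name); cv2.imwrite(f'pics/{n}.png',im); pickle.dump(c,open(f'pics/{n}.pkl','wb')); return im,c
def ld(n):
    import pickle; return cv2.imread(f'pics/{n}.png'),pickle.load(open(f'pics/{n}.pkl','rb'))
E
python3 - <<'E'
from h import *
robot.move_pose([.50,-.03,.33],[180,0,0]);print(status.observe()['time'])
im,c=shot('w1');print(status.observe()['time'])
g=cv2.convertScaleAbs(im,alpha=1.6); cv2.imwrite('pics/w1b.png',cv2.resize(g,(800,600),interpolation=cv2.INTER_CUBIC))
E
```

```text
2.275
2.325
```

View pics/w1b.png

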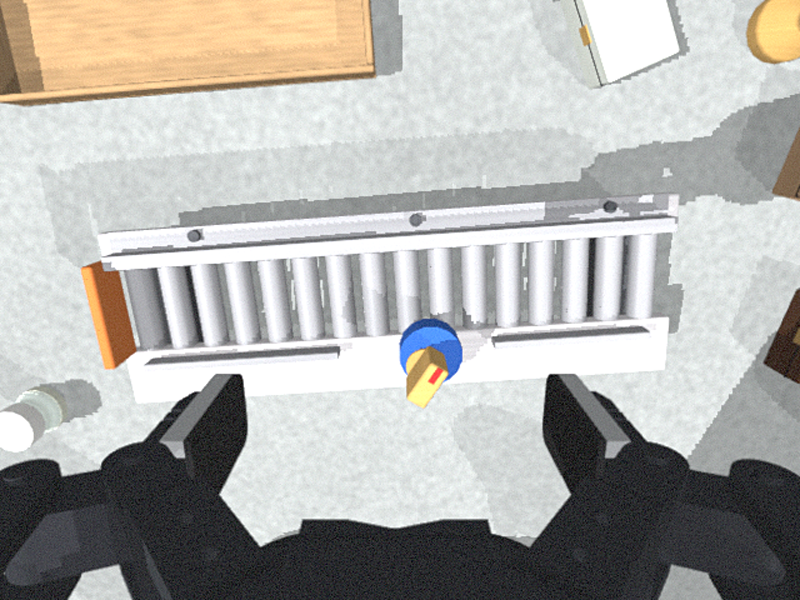

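The wrist view is sharp: fence along the top, blue disc at (430, 350), red mark toward the infeed/near side, and both rails visible. I'll zoom in for precise picks.

Run:
```python
from h import *
im,c=ld('w1'); g=cv2.convertScaleAbs(im,alpha=1.5)
a=g[195:303,75:325]; b=g[195:303,300:550]
# fence rows
s=cv2.resize(np.vstack([a,b]),None,fx=2.7,fy=2.7,interpolation=cv2.INTER_CUBIC)
cv2.imwrite('pics/w1c.png',s);print(s.shape)
```

```text
(583, 675, 3)
```

View pics/w1c.png

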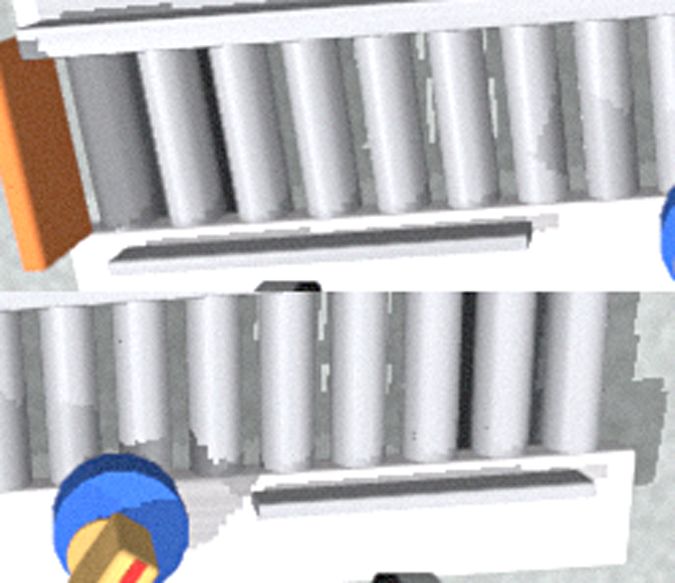

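Run:
```python
from h import *
im,c=ld('w1')
A=lambda x,y:(75+x/2.7,195+y/2.7)
B=lambda x,y:(300+x/2.7,195+(y-291.5)/2.7)
px=[A(117,260),A(529,236),B(257,505),B(592,484)]
W=px2w(px,.072,c=c)[:,:2]
M=np.array([[-.04,.18],[-.04,.04],[-.04,-.07],[-.04,-.18]])
d=W[0]-W[3]; print('rail len',np.linalg.norm(d),np.linalg.norm(W[0]-W[1]),np.linalg.norm(W[2]-W[3]))
mc,wc=M.mean(0),W.mean(0); H=(M-mc).T@(W-wc); a=np.arctan2(H[0,1]-H[1,0],H[0,0]+H[1,1])
Rz=np.array([[np.cos(a),-np.sin(a)],[np.sin(a),np.cos(a)]]); t=wc-Rz@mc
print('yaw',np.degrees(a),'origin',t,'res mm',1e3*(W-(M@Rz.T+t)))
T=lambda p:(np.asarray(p)-t)@Rz
# fence lower edge: strongest negative->positive along columns
g=cv2.GaussianBlur(cv2.cvtColor(im,cv2.COLOR_BGR2GRAY).astype(float),(0,0),.7)
for x in range(95,540,20):
    r=np.arange(165,222); col=g[r,x]; 
    k=np.argsort(-np.abs(np.diff(col)))[:5]
    pts=[(x,r[0]+i+.5) for i in sorted(k)]
    print(x,[(int(p[1]),round(float(np.diff(col)[int(p[1])-r[0]])),round(float(T(px2w([p],.076,c=c)[0,:2])[0])*1e3,1)) for p in pts])
# bolt bar: red mark & brass centre
hsv=cv2.cvtColor(im,cv2.COLOR_BGR2HSV)
m=((hsv[...,0]<8)|(hsv[...,0]>172))&(hsv[...,1]>140)&(hsv[...,2]>60); m[:,:300]=0;m[:,380:]=0;m[:260]=0
v,u=np.nonzero(m);p=px2w([[u.mean(),v.mean()]],.114,c=c)[0,:2];print('red',len(u),u.mean(),v.mean(),T(p)*1e3)
b=(hsv[...,0]>100)&(hsv[...,0]<125)&(hsv[...,1]>150);b[:,:300]=0;b[:,400:]=0
v,u=np.nonzero(b);print('blue',len(u),u.min(),u.max(),v.min(),v.max())
np.savez('track.npz',a=a,t=t)
```

```text
rail len 0.35449028303852226 0.13665217176377709 0.10849275378404008
yaw 3.873496685775135 origin [ 0.47825085 -0.02717144] res mm [[ 0.36822988 -3.19763237]
 [-0.33794843  0.11089549]
 [ 0.11040366  0.79646856]
 [-0.14068511  2.29026832]]
95 [(185, 28, 55.5), (201, -45, 42.4), (202, -25, 41.5), (204, 52, 39.9), (215, -39, 30.7)]
115 [(183, 31, 55.9), (197, -33, 44.5), (202, 41, 40.4), (203, 40, 39.6), (214, -43, 30.4)]
135 [(182, 33, 55.6), (195, -33, 45.0), (201, 50, 40.1), (202, 29, 39.2), (212, -20, 30.9)]
155 [(183, -44, 53.7), (193, 34, 45.5), (196, -37, 43.1), (199, 31, 40.6), (200, 45, 39.8)]
175 [(179, 39, 55.8), (194, -34, 43.6), (198, 44, 40.3), (199, 31, 39.5), (210, -38, 30.3)]
195 [(178, 28, 55.5), (193, -33, 43.3), (194, -25, 42.5), (197, 47, 40.0), (208, -37, 30.8)]
215 [(176, 37, 55.9), (191, -31, 43.8), (192, -17, 43.0), (195, 37, 40.5), (196, 36, 39.7)]
235 [(174, 21, 56.4), (175, 26, 55.6), (189, -28, 44.3), (194, 44, 40.2), (195, 25, 39.4)]
255 [(173, 27, 56.1), (188, -24, 44.0), (192, 33, 40.7), (193, 44, 39.9), (204, -36, 30.8)]
275 [(172, 31, 55.8), (186, -26,
[... 639 characters left out ...]
9, -18, 42.6), (181, 32, 41.0), (182, 39, 40.2), (193, -38, 31.1)]
435 [(172, -14, 47.2), (178, -11, 42.4), (179, 14, 41.5), (180, 45, 40.7), (181, 27, 39.9)]
455 [(173, -16, 45.3), (176, -17, 42.9), (178, 19, 41.3), (179, 47, 40.5), (180, 20, 39.7)]
475 [(174, -33, 43.5), (177, 37, 41.0), (178, 34, 40.2), (189, -64, 31.2), (190, -36, 30.4)]
495 [(165, 14, 49.7), (172, -27, 44.0), (173, -25, 43.2), (176, 44, 40.8), (177, 25, 40.0)]
515 [(168, 23, 46.2), (171, -21, 43.8), (172, -19, 43.0), (174, 23, 41.3), (175, 38, 40.5)]
535 [(171, -32, 42.7), (173, 26, 41.1), (174, 30, 40.3), (185, -30, 31.3), (210, -22, 10.3)]
red 64 348.140625 300.375 [-42.36779044 -24.61591933]
blue 1246 302 394 255 477
```

Run:
```python
from h import *
robot.line_to([.47,-.045,.25]) 
im,c=shot('w2')
g=cv2.convertScaleAbs(im,alpha=1.4); cv2.imwrite('pics/w2b.png',cv2.resize(g[100:420,100:540],None,fx=1.8,fy=1.8,interpolation=cv2.INTER_CUBIC))
print(status.observe()['time'])
```

```text
3.1
```

View pics/w2b.png

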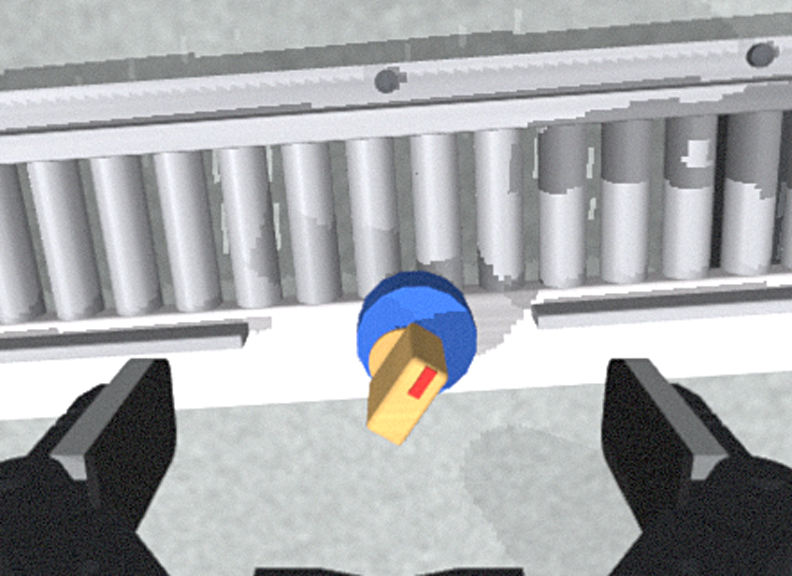

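Run:
```python
from h import *
im,c=ld('w2'); v=lambda L:np.array(L,float)/1.8+100
z=np.load('track.npz');a=float(z['a']);t=z['t'];Rz=np.array([[np.cos(a),-np.sin(a)],[np.sin(a),np.cos(a)]])
T=lambda p:(np.asarray(p)-t)@Rz*1e3
K=px2w(v([[413,357],[446,372],[401,445],[367,427]]),.114,c=c)[:,:2]
e=lambda i,j:np.linalg.norm(K[i]-K[j])*1e3
print('bar sides',e(0,1),e(1,2),e(2,3),e(3,0)); cen=K.mean(0); d=(K[0]+K[1]-K[2]-K[3]); ang=np.degrees(np.arctan2(d[1],d[0]))
print('bar centre',cen,T(cen),'world ang of mark dir',ang)
# bolt -x axis world angle=180+yaw+theta = ang
print('theta',(ang-180-np.degrees(a))%360)
print('rail corners track',T(px2w(v([[243,337],[537,313]]),.072,c=c)[:,:2]))
f=px2w(v([[30,157],[400,132],[700,110]]),.076,c=c)[:,:2];print('fence',T(f))
h=cv2.cvtColor(im,cv2.COLOR_BGR2GRAY)
```

```text
bar sides 11.622199049513686 29.48067416319847 12.78030936246806 28.52477826206133
bar centre [ 0.43101789 -0.04983637] [-48.65616706 -19.42239224] world ang of mark dir -29.525955355119354
theta 146.6005479591055
rail corners track [[-40.6312741   40.19072595]
 [-38.38406684 -69.34087782]]
fence [[  32.02280914  104.30056618]
 [  31.88550644  -22.99163954]
 [  32.59443027 -124.33602417]]
```

Run:
```python
from h import *
x,y=.431,-.050
robot.move_pose([x,y,.22],[180,0,150.5])
robot.line_to([x,y,.162],vel=.06,guard=15)
robot.set_gripper(.0)
o=status.observe();print(o['time'],o['gripper_width'],o['gripper_force'],o['tool_pos'],o['tcp_rot'],o['ft_force'],o['torque'])
for yaw in (140,130,120):
    robot.line_to([x,y,.162],vel=.05,rotation=[180,0,yaw])
    o=status.observe();print(o['time'],o['tcp_rot'],o['ft_force'],o['torque'],o['gripper_width'])
robot.set_gripper(.04)
robot.line_to([x,y,.25],vel=.2)
robot.set_gripper(.085)
robot.move_pose([.47,-.045,.25],[180,0,0]);im,c=shot('w3')
print(status.observe()['time'])
g=cv2.convertScaleAbs(im,alpha=1.4); cv2.imwrite('pics/w3b.png',cv2.resize(g[100:420,100:540],None,fx=1.8,fy=1.8,interpolation=cv2.INTER_CUBIC))
```

```text
7.1417 0.012646974897403183 59.56570565700531 [ 0.43044336 -0.05142073  0.16239631] [-1.79735809e+02  2.03591640e-02  1.50438672e+02] [ -7.12634914 -10.74735601   4.90365203] [-1.92910351  1.44838277  0.07862632]
7.475 [-1.79703931e+02  6.71029221e-02  1.39868736e+02] [ -8.95936474 -12.59759362   3.5054692 ] [-2.2162354   1.65941337 -0.26619816] 0.013083685610473812
7.8 [-1.79677629e+02  1.23819099e-01  1.29861212e+02] [-10.37140986 -13.27928509   4.01366167] [-2.51039493  1.91381028 -0.21795252] 0.012841663452577971
8.125 [-179.66192769    0.18443143  119.85036757] [-11.98907779 -14.51727874   6.41647535] [-2.79858195  2.26459727 -0.17754829] 0.012927326055183586
11.5083
```

View pics/w3b.png

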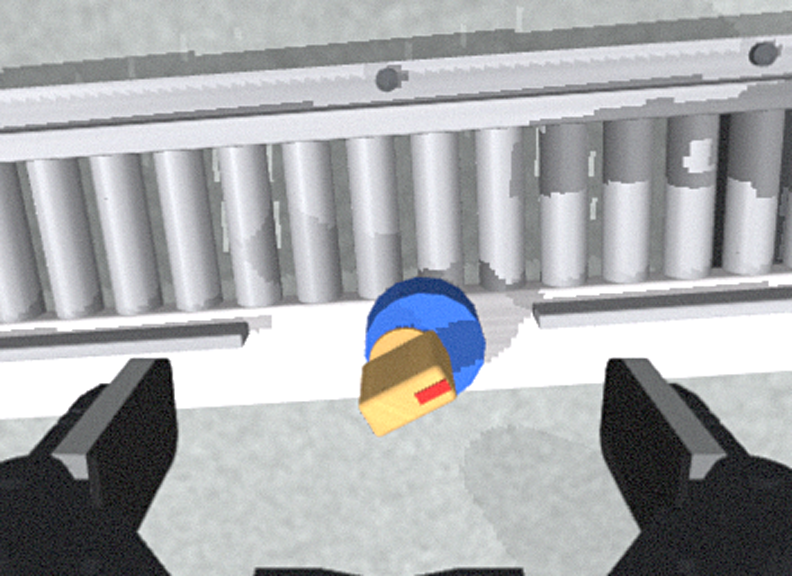

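The bolt moved as commanded, with the mark direction now about -60° and θ ≈ 116°. Next is the gauge in its rest.

Run:
```python
from h import *
robot.move_pose([.49,.37,.30],[180,0,0])
im,c=shot('w4');print(status.observe()['time'])
g=cv2.convertScaleAbs(im,alpha=1.4); cv2.imwrite('pics/w4b.png',cv2.resize(g[60:420,80:520],None,fx=1.6,fy=1.6,interpolation=cv2.INTER_CUBIC))
```

```text
16.0667
```

View pics/w4b.png

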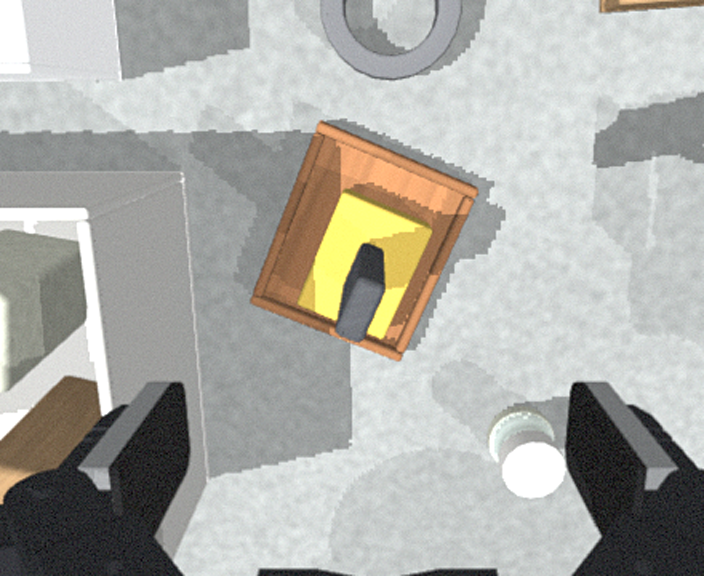

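Run:
```python
from h import *
im,c=ld('w4'); v=lambda L:np.array(L,float)/1.6+[80,60]
def rect(L,z):
    K=px2w(v(L),z,c=c)[:,:2];d=[np.linalg.norm(K[i]-K[(i+1)%4]) for i in range(4)]
    s=K[0]+K[1]-K[2]-K[3];print(np.round(K.mean(0),4),np.round(d,4),'ang',np.degrees(np.arctan2(s[1],s[0])));return K
rect([[345,192],[432,228],[386,340],[299,304]],.026)
rect([[357,278],[384,285],[366,341],[337,332]],.102)
rect([[322,123],[477,189],[402,358],[253,299]],.016)
print(px2w([[97,300],[97,256]],.12), px2w(v([[90,215]]),.12,c=c))
z=np.load('track.npz')
for x,y,yaw in [(.48,.375,-21),(.48,.375,159),(.47,-.14,94),(.47,-.14,-86)]: print(ik([x,y,.2],[180,0,yaw]))
```

```text
[0.4714 0.3778] [0.0511 0.0698 0.0537 0.0687] ang -21.89266524792081
[0.4721 0.3783] [0.0122 0.0273 0.0136 0.0266] ang -18.492942339568646
[0.4815 0.3792] [0.0919 0.1082 0.0942 0.1078] ang -22.476525020525404
[[0.41457933 0.47751759 0.12      ]
 [0.52019409 0.48431103 0.12      ]] [[0.51726481 0.48492343 0.12      ]]
[  25.71420203    7.87251135   -3.1742889    78.95319976    0.
 -133.28579797]
[25.71420203  7.87251135 -3.1742889  78.95319976  0.         46.71420203]
[-31.91090457 -13.13814997 -23.59597573  79.54217424   0.
  54.08909543]
[ -31.91090457  -13.13814997  -23.59597573   79.54217424    0.
 -125.91090457]
```

```bash
cat >> h.py <<'E'
A=np.radians(3.9); CA,SA=np.cos(A),np.sin(A); BOLT=np.array([.4303,-.0510])
GATE=BOLT+.05*np.array([CA,SA]); YAW=93.9
def W(x,y,z): # track axes about the gate, mm -> world m ; z world m
    x,y=x/1e3,y/1e3; return [GATE[0]+CA*x-SA*y,GATE[1]+SA*x+CA*y,z]
def F(p): d=(np.asarray(p)[:2]-GATE)*1e3; return np.array([CA*d[0]+SA*d[1],-SA*d[0]+CA*d[1]])
def st(m=''):
    o=status.observe(); f=o['ft_force']; print(m,'t%.1f'%o['time'],'F',np.round(F(o['tool_pos']),2),'z%.4f'%o['tool_pos'][2],'rot',np.round(o['tcp_rot'],1),'f',np.round([CA*f[0]+SA*f[1],-SA*f[0]+CA*f[1],f[2]],1),'w%.4f'%o['gripper_width'],'gf%.0f'%o['gripper_force']); return o
E
python3 - <<'E'
from h import *
gx,gy,ga=.4718,.378,158.3
robot.move_pose([gx,gy,.2],[180,0,ga])
robot.set_gripper(.05)
robot.line_to([gx,gy,.140],vel=.1,guard=10); st('down')
robot.set_gripper(0); st('grip')
robot.line_to([gx,gy,.30],vel=.2); st('up')
robot.move_pose(W(2,-125,.30),[180,0,YAW])
robot.line_to(W(2,-125,.206),vel=.15); st('above')
print(robot.line_to(W(2,-125,.18),vel=.015,guard=4)); st('set')
im,c=shot('s5','scene')
g=cv2.convertScaleAbs(im,alpha=1.4); cv2.imwrite('pics/s5b.png',cv2.resize(g[150:300,220:520],None,fx=2.6,fy=2.6,interpolation=cv2.INTER_CUBIC))
E
```

```text
down t20.2 F [ 20.83 425.27] z0.1405 rot [180.    0.  158.3] f [ 0.5 -0.1 -0.2] w0.0502 gf0
grip t20.6 F [ 20.8  425.28] z0.1406 rot [180.    0.  158.3] f [-0.6 -0.3  4. ] w0.0130 gf60
up t21.6 F [ 20.18 425.03] z0.2984 rot [-1.799e+02 -1.000e-01  1.583e+02] f [ 1.  -0.3 -2.5] w0.0135 gf60
above t24.4 F [   1.73 -124.79] z0.2065 rot [-179.9    0.    93.9] f [-4.2  1.3 -3. ] w0.0136 gf59
True
set t24.6 F [   1.31 -124.67] z0.2059 rot [-179.9   -0.    93.9] f [-0.9 -0.1 -2. ] w0.0130 gf60
```

View pics/s5b.png

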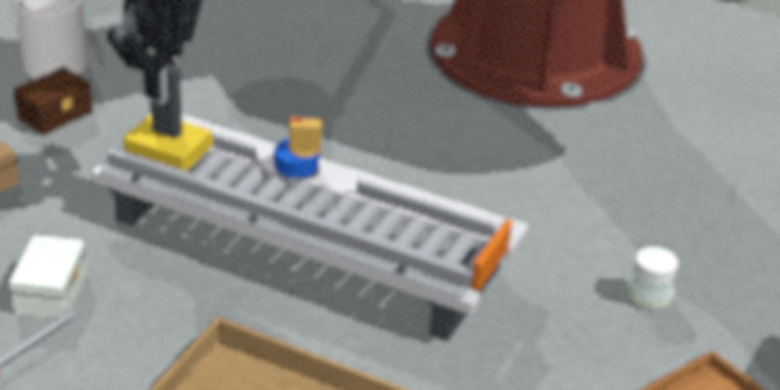

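The gauge is held upright over the infeed. The guard tripped on a motion transient, so the gauge is still about 12 mm up. I'll settle, then lower.

Run:
```python
from h import *
robot.line_to(W(2,-125,.1975),vel=.05); robot.pause(.3); st('a')
print(robot.line_to(W(2,-125,.188),vel=.01,guard=4)); o=st('set'); z=o['tool_pos'][2]
robot.pause(.2); st('set2')
print('fence',robot.line_to(W(12,-125,z),vel=.01,guard=8)); o=st('f'); robot.pause(.2); st('f2')
```

```text
a t25.3 F [   1.95 -124.94] z0.1975 rot [-1.797e+02 -1.000e-01  9.390e+01] f [-2.5  0.3 -2.8] w0.0130 gf59
True
set t25.8 F [   1.85 -125.06] z0.1945 rot [-1.797e+02 -1.000e-01  9.390e+01] f [-1.6 -0.1  5. ] w0.0130 gf61
set2 t26.0 F [   1.83 -125.07] z0.1945 rot [-1.797e+02 -1.000e-01  9.390e+01] f [-0.6  0.4  5.4] w0.0135 gf61
fence True
f t26.4 F [   2.25 -125.06] z0.1946 rot [-1.795e+02 -1.000e-01  9.390e+01] f [-2.3 -1.3  4.8] w0.0131 gf61
f2 t26.6 F [   2.2  -125.11] z0.1946 rot [-1.795e+02 -1.000e-01  9.390e+01] f [-1.  -0.7  5.5] w0.0133 gf61
```

```bash
cat >> h.py <<'E'
def ff(n=4):
    L=[]
    for _ in range(n):
        robot.pause(.03); f=status.observe()['ft_force']; L.append([CA*f[0]+SA*f[1],-SA*f[0]+CA*f[1],f[2]])
    return np.mean(L,0)
def probe(x,y,z,d,n,thr=6):
    f0=ff(); 
    for i in range(1,n+1):
        robot.line_to(W(x+d*i,y,z),vel=.02); f=ff()
        if abs(f[0]-f0[0])>thr: break
    print('probe',i,'cmd',x+d*i,'act',np.round(F(status.observe()['tool_pos']),2),'f0',np.round(f0,1),'f',np.round(f,1)); return x+d*i
E
python3 - <<'E'
from h import *
robot.line_to(W(2,-125,.1945),vel=.03)
probe(2,-125,.1945,.5,16);
E
```

```text
probe 3 cmd 3.5 act [   2.82 -125.1 ] f0 [ 0.5 -0.2  2.6] f [-6.5 -0.8  8. ]
```

Run:
```python
from h import *
robot.line_to(W(2.6,-125,.1945),vel=.02); print(ff())
robot.line_to(W(2.6,-62,.1945),vel=.06); f0=ff(); print(f0)
for y in range(-58,1,4):
    robot.line_to(W(2.6,y,.1945),vel=.03); f=ff(2); print(y,np.round(f,1),np.round(F(status.observe()['tool_pos']),2))
    if np.abs(f-f0).max()>12: break
```

```text
[-3.38065939 -0.82057373  5.39786624]
[-4.15887988 -0.33068793  6.53616423]
-58 [-3.9 -1.1  6.5] [  2.44 -57.76]
-54 [-3.6 -1.4  6.4] [  2.45 -53.74]
-50 [-3.3 -1.1  5.9] [  2.46 -49.75]
-46 [-3.1 -0.8  5.6] [  2.47 -45.79]
-42 [-3.5 -0.9  6.2] [  2.45 -41.77]
-38 [-3.6 -0.9  6.8] [  2.47 -37.77]
-34 [-4.2 -0.9  6. ] [  2.47 -33.78]
-30 [-3.8 -1.5  6.6] [  2.45 -29.74]
-26 [-3.4 -1.6  5.4] [  2.45 -25.74]
-22 [-4.  -1.8  6.2] [  2.44 -21.75]
-18 [-3.3 -1.2  6.3] [  2.44 -17.72]
-14 [-3.7 -1.   6.3] [  2.44 -13.76]
-10 [-3.6 -1.3  6.4] [ 2.45 -9.73]
-6 [-3.  -1.6  6. ] [ 2.42 -5.72]
-2 [-3.5 -1.6  5.9] [ 2.42 -1.72]
```

The gauge enters the gap freely while lightly against the fence. I'll measure the play by probing both ways.

Run:
```python
from h import *
probe(2.6,-2,.1945,.4,6,7)
robot.line_to(W(2.6,-2,.1945),vel=.02)
f0=ff(2)
for i in range(1,18):
    x=2.6-.3*i; robot.line_to(W(x,-2,.1945),vel=.02); f=ff(2); print(round(x,2),np.round(f,1),np.round(F(status.observe()['tool_pos']),2))
    if f[0]>7: break
robot.line_to(W(2.0,-2,.1945),vel=.02); st()
```

```text
probe 4 cmd 4.2 act [ 3.01 -1.73] f0 [-3.3 -1.4  6.1] f [-11.3  -1.4  12. ]
2.3 [-2.3 -0.6  5. ] [ 2.31 -1.67]
2.0 [-0.2  0.1  4.5] [ 2.15 -1.76]
1.7 [2.3 0.7 3.1] [ 1.95 -1.99]
1.4 [4.4 0.  2.1] [ 1.62 -2.03]
1.1 [ 6.  -0.2  2.2] [ 1.48 -2.05]
0.8 [7.2 0.5 0.4] [ 1.35 -2.02]
 t39.2 F [ 1.86 -2.02] z0.1945 rot [-179.4   -0.2   93.9] f [ 1.4 -0.2  4.6] w0.0131 gf60
```

Play is only a few tenths of a mm. I'll back the gauge out, open the bolt another 7° or so for margin, then do the proof pass.

Run:
```python
from h import *
robot.line_to(W(2.0,-130,.1945),vel=.08)
robot.set_gripper(.05); robot.line_to(W(2.0,-130,.27),vel=.2); st('rel')
x,y=BOLT
robot.move_pose([x,y,.22],[180,0,119.9])
robot.line_to([x,y,.162],vel=.08); robot.set_gripper(0); st('g')
robot.line_to([x,y,.162],vel=.05,rotation=[180,0,113]); st('turned')
robot.set_gripper(.045); robot.line_to([x,y,.25],vel=.2)
robot.move_pose(W(2,-130,.27),[180,0,YAW])
robot.line_to(W(2,-130,.1945),vel=.15); robot.set_gripper(0); o=st('regrip')
for yy in (-100,-60): robot.line_to(W(2,yy,.1945),vel=.06)
print(ff(2))
for yy in range(-50,81,10):
    robot.line_to(W(2,yy,.1945),vel=.05); f=ff(1); print(yy,np.round(f,1),np.round(F(status.observe()['tool_pos']),2))
    if np.abs(f[:2]).max()>15: print('STOP');break
st()
```

```text
rel t41.9 F [   2.16 -130.08] z0.2702 rot [-1.795e+02 -1.000e-01  9.390e+01] f [-0.4 -0.3 -0.6] w0.0499 gf0
g t43.8 F [-50.92  -0.68] z0.1628 rot [-1.798e+02  1.000e-01  1.199e+02] f [-12.4  -4.6   9.1] w0.0128 gf59
turned t44.1 F [-51.04  -0.75] z0.1627 rot [-1.798e+02  1.000e-01  1.129e+02] f [-11.9  -4.2  10.8] w0.0125 gf59
regrip t46.8 F [   1.84 -130.35] z0.1955 rot [-1.80e+02  1.00e-01  9.39e+01] f [-5.   0.   6.6] w0.0133 gf59
[-5.81667153 -0.03804593  5.90313104]
-50 [-6.  -0.7  6.1] [  1.79 -50.27]
-40 [-5.8  0.1  6.9] [  1.79 -40.22]
-30 [-5.5 -1.4  6.4] [  1.82 -30.23]
-20 [-5.6 -0.9  6.1] [  1.79 -20.19]
-10 [-5.4 -0.4  6.1] [  1.8  -10.18]
0 [-5.2 -0.9  5.9] [ 1.79 -0.2 ]
10 [-5.3 -1.1  6.1] [1.79 9.84]
20 [-6.5 -0.6  7.5] [ 1.78 19.76]
30 [-5.5 -1.3  7.1] [ 1.77 29.84]
40 [-6.  -0.4  6.4] [ 1.76 39.85]
50 [-5.6 -0.4  6.5] [ 1.76 49.85]
60 [-5.6 -1.3  6.9] [ 1.75 59.88]
70 [-5.7  0.1  6.8] [ 1.74 69.86]
80 [-6.6 -1.3  6.1] [ 1.74 79.89]
 t53.7 F [ 1.74 79.89] z0.1954 rot [-180.     0.    93.9] f [-6.6 -1.3  6.1] w0.0132 gf59
```

Run:
```python
from h import *
robot.line_to(W(2,0,.1955),vel=.12); robot.line_to(W(2,0,.1975),vel=.03)
for x in np.r_[2:5:.5,3.5:-1.6:-.5]:
    robot.line_to(W(x,0,.1975),vel=.02); f=ff(2); a=F(status.observe()['tool_pos']); print(round(x,2),np.round(f,1),np.round(a,2))
    if x<1 and f[0]>9: break
st()
```

```text
2.0 [-4.7  1.3  0.3] [1.85 0.4 ]
2.5 [-6.7  1.7  3.1] [2.05 0.38]
3.0 [-9.1  1.7  3.6] [2.23 0.39]
3.5 [-11.3   1.5   5.8] [2.43 0.38]
4.0 [-13.1   1.5   6.8] [2.61 0.41]
4.5 [-15.7   1.4   8.3] [2.79 0.41]
3.5 [-10.9   1.8   4.9] [2.4  0.37]
3.0 [-8.6  1.   2.8] [2.21 0.38]
2.5 [-6.   1.7  0.8] [2.01 0.37]
2.0 [-4.5  1.5 -1.8] [1.86 0.29]
1.5 [-2.   1.  -2.2] [ 1.66 -0.09]
1.0 [ 0.2 -0.7 -1.7] [ 1.37 -0.21]
0.5 [ 0.1 -0.5 -1.9] [ 0.55 -0.01]
0.0 [ 2.   0.4 -2.3] [ 0.2  -0.03]
-0.5 [ 5.1  0.5 -2.9] [-0.11 -0.05]
-1.0 [ 6.1  0.1 -2.9] [-0.37 -0.07]
-1.5 [ 7.5  0.6 -2.7] [-0.74 -0.09]
 t60.1 F [-0.74 -0.09] z0.1980 rot [179.9   0.   93.9] f [ 7.6  1.3 -3.2] w0.0134 gf59
```

Measured play at the gate is about 1.0 mm, so the setting is good and the pass is proven. The gauge goes back now, then I'll look for the boxes.

Run:
```python
from h import *
robot.line_to(W(1,0,.1975),vel=.03); robot.line_to(W(1,0,.30),vel=.25)
p=(.477,.3785)
robot.move_pose([*p,.29],[180,0,158]); robot.line_to([*p,.15],vel=.15); robot.pause(.3)
print(robot.line_to([*p,.136],vel=.015,guard=6)); st('down')
robot.set_gripper(.05); robot.line_to([*p,.24],vel=.25); robot.set_gripper(.085)
robot.move_pose([.50,-.24,.36],[180,0,0]); im,c=shot('w6'); print(status.observe()['time'])
t,_=shot('t6','top')
g=cv2.convertScaleAbs(im,alpha=1.4);cv2.imwrite('pics/w6b.png',cv2.resize(g,(640,480)))
t=cv2.convertScaleAbs(t,alpha=1.4);cv2.imwrite('pics/t6b.png',np.vstack([cv2.resize(g,(600,450)),cv2.resize(t[235:315,110:210],(0,0),fx=1.5,fy=1.5).repeat(1,0) if 0 else cv2.copyMakeBorder(cv2.resize(t[240:310,100:220],None,fx=2.1,fy=2.1),0,0,0,600-252,cv2.BORDER_CONSTANT)]))
```

```text
True
down t64.5 F [ 25.73 425.26] z0.1415 rot [-180.   -0.  158.] f [-1.2 -0.4  4.1] w0.0137 gf61
68.225
```

View pics/t6b.png

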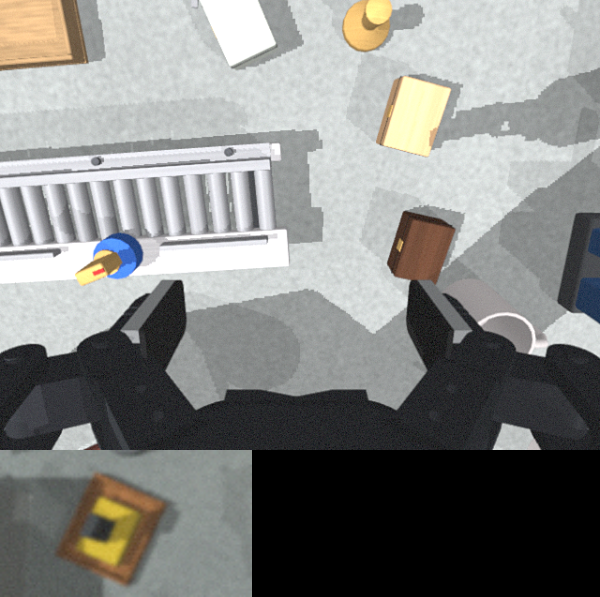

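The gauge is upright in its rest. Boxes are at (420, 248) dark, (415, 115) light and (235, 30) white. I'll zoom on dark and light.

Run:
```python
from h import *
im,c=ld('w6'); g=cv2.convertScaleAbs(im,alpha=1.6)
s=np.hstack([cv2.resize(cv2.convertScaleAbs(im,alpha=2.5)[215:315,405:495],None,fx=4.4,fy=4.4,interpolation=cv2.INTER_CUBIC),cv2.resize(im[70:170,395:485],None,fx=4.4,fy=4.4,interpolation=cv2.INTER_CUBIC)])
cv2.imwrite('pics/w6c.png',s)
```

```text
(no output)
```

View pics/w6c.png

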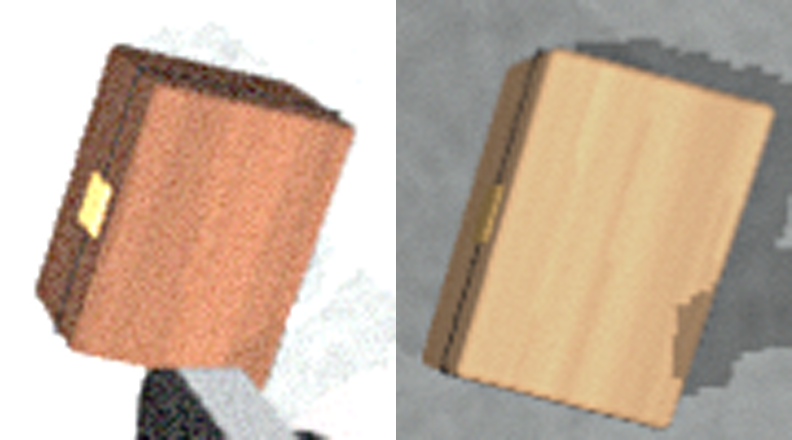

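```bash
cat >> h.py <<'E'
def rect(K):
    d=[np.linalg.norm(K[i]-K[(i+1)%4]) for i in range(4)]; s=K[0]+K[1]-K[2]-K[3]
    return K.mean(0),np.degrees(np.arctan2(s[1],s[0])),np.round(d,4)
def hull(p,c,H=.04):
    x,y,a=p; a=np.radians(a); L=np.array([[sx*.035,sy*.025] for sx in(1,-1) for sy in(1,-1)])
    Q=L@np.array([[np.cos(a),np.sin(a)],[-np.sin(a),np.cos(a)]])+[x,y]
    P=np.vstack([np.c_[Q,np.zeros(4)],np.c_[Q,np.full(4,H)]])
    return cv2.convexHull(w2px(P,c=c).astype(np.float32))
def seg(im,kind):
    h=cv2.cvtColor(cv2.GaussianBlur(im,(3,3),0),cv2.COLOR_BGR2HSV).astype(int); Hh,S,V=h[...,0],h[...,1],h[...,2]
    if kind=='dark': m=(S>90)&((Hh<16)|(Hh>172))&(V<110)
    elif kind=='light': m=(S>60)&(Hh>8)&(Hh<26)&(V>50)
    else: m=(S<45)&(V>185)
    return m.astype(np.uint8)
def fitbox(im,c,kind,p0,win=.05):
    from scipy.optimize import minimize
    m=seg(im,kind); ctr=w2px([[p0[0],p0[1],.03]],c=c)[0]; 
    n,lab,sta,cen=cv2.connectedComponentsWithStats(m)
    k=max(range(1,n),key=lambda i:sta[i,4]*np.exp(-(np.hypot(*(cen[i]-ctr))/80)**2)); m=cv2.morphologyEx((lab==k).astype(np.uint8),cv2.MORPH_CLOSE,np.ones((7,7)))
    def cost(q):
        z=np.zeros_like(m); cv2.fillConvexPoly(z,np.round(hull([q[0]/1e3,q[1]/1e3,q[2]],c)*16).astype(np.int32),1,shift=4)
        return 1-(z&m).sum()/max(1,(z|m).sum())
    u=px2w([cen[k]],.025,c=c)[0]*1e3; best=None
    for a in (p0[2],p0[2]+40,p0[2]-40):
        s=np.array([u[0],u[1],a]); r=minimize(cost,s,method='Nelder-Mead',options=dict(initial_simplex=[s,s+[8,0,0],s+[0,8,0],s+[0,0,12]],xatol=.2,fatol=1e-4))
        if best is None or r.fun<best.fun: best=r
    return best.x*[1e-3,1e-3,1],1-best.fun,sta[k,4]
E
python3 - <<'E'
from h import *
im,c=ld('w6')
o=lambda L,ox,oy:np.array(L,float)/4.4+[ox,oy]
for n,L,ox,oy in [('dark',[[158,84],[355,128],[268,393],[72,347]],405,215),('light',[[154,50],[378,106],[272,427],[62,372]],395,70)]:
    q=rect(px2w(o(L,ox,oy),.04,c=c)[:,:2]);print(n,q)
    print(fitbox(im,c,n,[*q[0],q[1]]))
i1,c1=ld('w1')
print('white w6',fitbox(im,c,'white',[.658,-.184,20]))
K=px2w([[5,100],[372,74]],.0,c=c1) 
# carton near wall outer top edge, near/right corner (view/1.25)
print('carton edge',px2w(np.array([[20,97],[374,68]])/1.25,.03,c=c1)[:,:2])
print([ (y,ik([.42,-.38,.1],[180,0,y])) for y in (160,-20)])
E
```

```text
dark (array([ 0.42440207, -0.38110105]), np.float64(-11.964637721245925), array([0.0479, 0.0685, 0.05  , 0.0673]))
(array([  0.42330208,  -0.3800926 , -16.2768442 ]), np.float64(0.8657876147869084), np.int32(3569))
light (array([ 0.56932364, -0.35859825]), np.float64(-13.104654661115687), array([0.0492, 0.0689, 0.0485, 0.0678]))
(array([  0.56937251,  -0.35837006, -14.61920544]), np.float64(0.9467516447368421), np.int32(4605))
white w6 (array([ 0.66590165, -0.17875071, 22.64955229]), np.float64(0.9660180871471636), np.int32(3537))
carton edge [[ 0.60979546  0.23284664]
 [ 0.62720062 -0.0151475 ]]
[(160, array([-55.36501394,   4.02760824, -17.87906523,  68.09332653,
         0.        , -35.36501394])), (-20, array([-55.36501394,   4.02760824, -17.87906523,  68.09332653,
         0.        , 144.63498606]))]
```

```bash
cat >> h.py <<'E'
def near(y,ref=120):
    return ref+((y-ref+90)%180)-90
def pick(kind,p0,tag):
    robot.set_gripper(.085); yaw=near(p0[2]); robot.move_pose([p0[0],p0[1],.23],[180,0,yaw])
    im,c=shot(tag); p,iou,n=fitbox(im,c,kind,p0); print('fit',np.round(p,4),round(iou,3),n,'vs',p0)
    q=(p[2]-p0[2]+90)%180-90
    if iou<.85 or abs(n-0)<800: print('LOW'); return None
    yaw=near(p0[2]+q); robot.line_to([p[0],p[1],.23],vel=.15,rotation=[180,0,yaw])
    robot.line_to([p[0],p[1],.093],vel=.15); robot.set_gripper(0); o=st('grip')
    return p
E
python3 - <<'E'
from h import *
p=pick('dark',[.4237,-.3804,-13.5],'d1')
if p is not None:
    robot.line_to([p[0],p[1],.27],vel=.2); st('up')
E
```

```text
fit [  0.4245  -0.3809 -12.2122] 0.921 7417 vs [0.4237, -0.3804, -13.5]
grip t73.0 F [ -77.89 -329.32] z0.0941 rot [-1.799e+02  1.000e-01  1.678e+02] f [-0.5  0.4  5.6] w0.0490 gf64
up t74.0 F [ -78.52 -328.25] z0.2684 rot [ 1.799e+02 -1.000e-01  1.678e+02] f [-0.2  0.2 -2.2] w0.0487 gf63
```

```bash
cat >> h.py <<'E'
def infeed(x=1.):
    robot.move_pose(W(x,-125,.27),[180,0,YAW]); robot.line_to(W(x,-125,.162),vel=.15); robot.pause(.2)
    g=robot.line_to(W(x,-125,.152),vel=.015,guard=6); st('set %s'%g)
    robot.set_gripper(.064); robot.line_to(W(x,-125,.25),vel=.25)
def push(x=1.,z=.147):
    robot.set_gripper(0); robot.line_to(W(x,-200,.25),vel=.25); robot.line_to(W(x,-200,z),vel=.2); f0=ff(3)
    robot.line_to(W(x,110,z),vel=.09); st('near')
    hit=False
    for y in np.arange(112,140,2.):
        robot.line_to(W(x,y,z),vel=.04); f=ff(2); 
        if f[1]-f0[1]<-5: hit=True;break
    st('hit %s cmd %.0f f0 %s f %s'%(hit,y,np.round(f0,1),np.round(f,1)))
    return hit,y
E
python3 - <<'E'
from h import *
infeed(); h,y=push()
im,c=shot('s7','scene'); g=cv2.convertScaleAbs(im,alpha=1.4); cv2.imwrite('pics/s7b.png',cv2.resize(g[150:300,220:520],None,fx=2.6,fy=2.6,interpolation=cv2.INTER_CUBIC))
E
```

```text
set True t77.1 F [   0.95 -125.07] z0.1540 rot [-180.     0.    93.9] f [-0.7 -0.7  5.6] w0.0486 gf63
near t83.3 F [  1.02 109.88] z0.1470 rot [-179.9   -0.    93.9] f [ 0.8 -0.5  0.8] w-0.0002 gf0
hit True cmd 130 f0 [ 0.2 -0.5 -0.3] f [-0.7 -6.1 -0.2] t86.5 F [  1.01 129.28] z0.1471 rot [-1.799e+02  1.000e-01  9.390e+01] f [-0.9 -6.3 -0. ] w-0.0001 gf3
```

View pics/s7b.png

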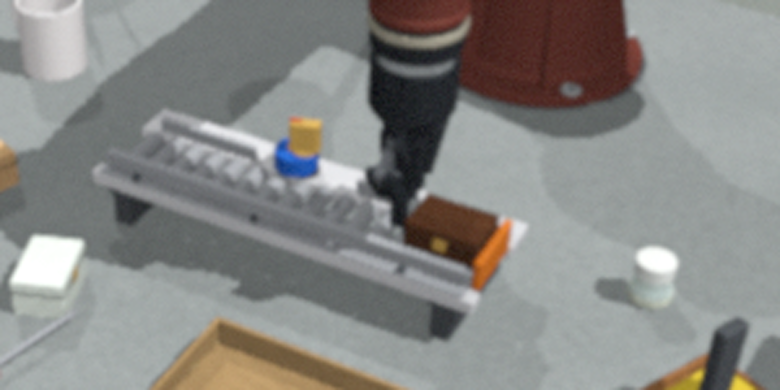

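The dark box is flat against the orange stop. Next: lift it off into the carton and take the light box.

```bash
cat >> h.py <<'E'
def off(slot,y=175,x=1.):
    robot.line_to(W(x,112,.147),vel=.1); robot.line_to(W(x,112,.25),vel=.25)
    robot.set_gripper(.085); robot.line_to(W(x,y,.25),vel=.2)
    im,c=shot('stop%d'%slot); print('slot',slot)
    robot.line_to(W(x,y,.1545),vel=.12); robot.set_gripper(0); st('grip')
    robot.line_to(W(x,y,.27),vel=.2)
    a=np.radians(4.); P=np.array([.678,.119])+slot/1e3*np.array([-np.sin(a),np.cos(a)])
    robot.move_pose([*P,.22],[180,0,94]); robot.line_to([*P,.108],vel=.15); robot.pause(.2)
    g=robot.line_to([*P,.095],vel=.015,guard=6); st('lay %s'%g)
    robot.set_gripper(.068); robot.line_to([*P,.22],vel=.25); st('done')
E
python3 - <<'E'
from h import *
off(80)
p=pick('light',[.5694,-.3584,-14],'l1')
if p is not None:
    robot.line_to([p[0],p[1],.27],vel=.2); st('up')
E
```

```text
slot 80
grip t90.1 F [  1.56 174.98] z0.1555 rot [180.   -0.   93.9] f [-0.9 -0.1  5.6] w0.0489 gf63
lay True t93.4 F [208.51 232.75] z0.1006 rot [-180.    0.   94.] f [-0.7  0.1  5.2] w0.0487 gf63
done t94.4 F [208.64 232.76] z0.2202 rot [-179.9    0.    94. ] f [-0.2  0.4 -0.2] w0.0682 gf0
fit [  0.5699  -0.3584 -13.8142] 0.961 7819 vs [0.5694, -0.3584, -14]
grip t98.5 F [  68.87 -316.69] z0.0942 rot [-1.799e+02  1.000e-01  1.662e+02] f [-1.   0.8  6. ] w0.0487 gf64
up t99.5 F [  68.06 -315.78] z0.2682 rot [ 1.799e+02 -1.000e-01  1.662e+02] f [ 0.2  0.7 -2.4] w0.0485 gf63
```

Run:
```python
from h import *
infeed(); h,y=push()
if h and y>=128: 
    off(0)
    p=pick('white',[.6655,-.1795,22.6],'wh1')
```

```text
set True t102.4 F [   0.97 -125.11] z0.1541 rot [-180.     0.    93.9] f [-1.  -0.6  6.5] w0.0486 gf64
near t108.7 F [  1.02 109.89] z0.1470 rot [-1.799e+02 -1.000e-01  9.390e+01] f [ 0.2 -0.1 -0.6] w0.0001 gf0
hit True cmd 130 f0 [0.1 0.1 0.5] f [-0.  -5.3  0.1] t111.9 F [  1.04 129.27] z0.1470 rot [-1.799e+02  1.000e-01  9.390e+01] f [-0.1 -5.7 -0. ] w-0.0002 gf3
slot 0
grip t115.4 F [  1.58 174.98] z0.1555 rot [180.   -0.   93.9] f [-0.6 -0.1  5.7] w0.0486 gf63
lay True t118.7 F [208.68 152.76] z0.1006 rot [-180.    0.   94.] f [-0.2 -0.5  4.1] w0.0485 gf63
done t119.6 F [208.78 152.75] z0.2202 rot [-179.9   -0.    94. ] f [ 0.2 -0.5 -0.3] w0.0679 gf0
fit [ 0.6622 -0.1803 24.078 ] 0.886 7262 vs [0.6655, -0.1795, 22.6]
grip t123.8 F [ 173.1  -145.16] z0.0941 rot [-1.799e+02  1.000e-01 -1.559e+02] f [0.4 0.6 5.3] w0.0484 gf64
```

Run:
```python
from h import *
o=status.observe()['tool_pos']; robot.line_to([o[0],o[1],.27],vel=.2)
infeed(); h,y=push()
if h and y>=128: 
    off(-80); robot.move_pose([.45,.1,.36],[180,0,0]); im,c=shot('end'); 
    robot.move_pose([.209,-.562,.304],[180,0,20]); t,_=shot('tend','top'); st()
    A1=cv2.resize(cv2.convertScaleAbs(im,alpha=1.4),(600,450)); B1=cv2.resize(cv2.convertScaleAbs(t,alpha=1.4)[120:350,110:530],(600,329))
    cv2.imwrite('pics/endb.png',cv2.resize(B1,(800,438)))
```

```text
set True t128.0 F [   0.96 -125.07] z0.1540 rot [-180.     0.    93.9] f [-0.4 -0.3  5.1] w0.0488 gf64
near t134.2 F [  1.  109.9] z0.1470 rot [-179.9   -0.    93.9] f [ 0.7 -0.5  0.5] w0.0001 gf0
hit True cmd 130 f0 [0.2 0.1 0.1] f [-0.9 -5.9  0. ] t137.4 F [  1.04 129.28] z0.1471 rot [-1.799e+02  1.000e-01  9.390e+01] f [-0.6 -6.5 -0.1] w-0.0000 gf3
slot -80
grip t141.0 F [  1.49 174.99] z0.1554 rot [180.   -0.   93.9] f [-0.   0.2  5.1] w0.0483 gf62
lay True t144.3 F [208.79  72.75] z0.1006 rot [-180.    0.   94.] f [-0.4  0.1  4.8] w0.0489 gf63
done t145.2 F [208.94  72.71] z0.2202 rot [-179.9   -0.    94. ] f [ 0.4 -0.   0.5] w0.0676 gf0
 t149.4 F [-304.78 -494.45] z0.3042 rot [180.   -0.   20.1] f [ 0.2 -0.3  0.2] w0.0678 gf0
```

View pics/endb.png

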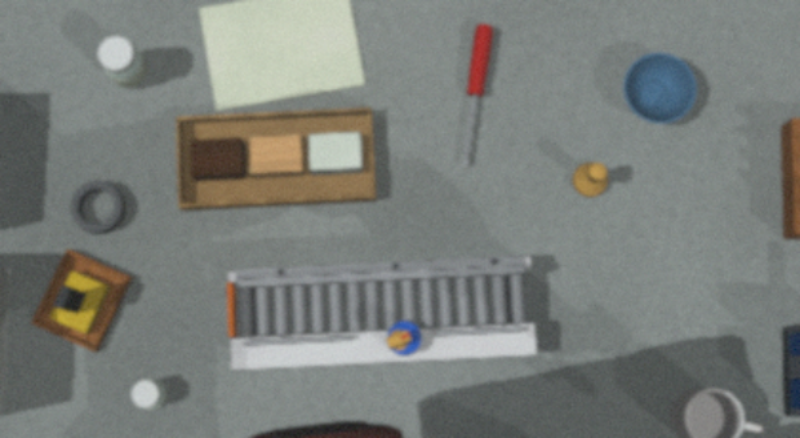

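The three boxes lie flat in the carton, the gauge is upright in its rest, and the bystanders look unmoved. Handing in.

```bash
python3 -c "
from plant import robot, status, grab_frame, get_calibration, ik
print(robot.job_done())"
```

```text
the job is handed in; nothing more can be done
None
```

The job is handed in, at about 149 s of the 210 s allowed: the gauge slid through the gap with about 1 mm of play and is back upright in its tray, and the dark, light and white boxes each ran to the end stop in that order and now lie flat, lid up, in the carton.

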